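# Stroke-test two gas-law pistons and reject the one that binds

### The job

Before the gas-law lesson, test both pistons in the sloping rack by drawing each rod out as far as it will go: one runs freely to its end stop, the other binds part-way. Push the sound one's rod fully home and leave that piston in its cradle; lay the one that binds flat in the grey tray, underside down, with its rod left where it stuck. Leave the petri dish, timer and dropper bottle where they are.

Things in the scene. Friction and masses are not known exactly. Their poses are not given: they have to be found in the camera images.
- barrel_1 (a point): gas-law piston, one of two that look alike: clear round barrel 38 mm across, bare for 82 mm between two 46 mm square end blocks 14 mm thick (body 110 mm long, 0.5 kg, loose). Point: middle of the barrel's axis, 23 mm over the underside; x along the axis to the handle, z away from the underside. It lies in a rack cradle, x 40 degrees up the slope, z square out of the slope, the way to lift it out
- handle_1 (a point): centre of that piston's black handle block (16 mm along the rod, 24 mm across in y, 36 mm in z), at the rod's end on the barrel's axis; x is the way the rod is drawn out, to grip across y. With the rod home the handle's inner face is 25 mm off the end block
- rod_1 (a joint): how far that piston's rod is drawn out, m: 0 fully home; starts 3 to 12 mm out. A sound rod draws out 55 mm to its end stop; one that binds stops dead at less than 40 mm and comes no further (a 10 N pull is enough to tell). Both slide with about 2 N and stay where left
- barrel_2 (a point): gas-law piston, one of two that look alike: clear round barrel 38 mm across, bare for 82 mm between two 46 mm square end blocks 14 mm thick (body 110 mm long, 0.5 kg, loose). Point: middle of the barrel's axis, 23 mm over the underside; x along the axis to the handle, z away from the underside. It lies in a rack cradle, x 40 degrees up the slope, z square out of the slope, the way to lift it out
- handle_2 (a point): centre of that piston's black handle block (16 mm along the rod, 24 mm across in y, 36 mm in z), at the rod's end on the barrel's axis; x is the way the rod is drawn out, to grip across y. With the rod home the handle's inner face is 25 mm off the end block
- rod_2 (a joint): how far that piston's rod is drawn out, m: 0 fully home; starts 3 to 12 mm out. A sound rod draws out 55 mm to its end stop; one that binds stops dead at less than 40 mm and comes no further (a 10 N pull is enough to tell). Both slide with about 2 N and stay where left
- rack: fixed wooden rack, 200 mm wide (y), 150 mm deep, 115 mm high; origin at the centre of its underside, z up, x the way its bed rises at 40 degrees. Two cradles at y = +50 and -50 mm; a piston's end blocks stand between a 16 mm stop below, a 30 mm high fork round the rod above and 14 mm side guides; beside the bare barrel the bed is clear
- tray: fixed open grey tray, 250 mm in x, 140 mm in y, 30 mm high, walls and floor 5 mm thick; origin at the centre of its underside, z up. A piston with its rod part drawn (about 180 mm long in all) lies along the tray's x, its barrel about 35 mm off the middle on the side away from its handle
- petri_2_mid (a point): bystander: round petri dish 65 mm across, 14 mm high, loose; this point is at its centre
- dial_timer_mid (a point): bystander: cream bench timer with a dial, 51 x 67 x 66 mm, loose; this point is at its centre
- dropper_1_mid (a point): bystander: brown dropper bottle with a pale pointed cap, 34 mm across, 78 mm high, loose; this point is at its centre

How it is judged:
On the way:
1. the sound piston's rod is drawn out to its end stop (value of joint rod_1 above 0.05 m), for 0.1 s.
At the end, for the whole second after the job is handed in: sound piston seated in its cradle (within 12 mm of its start, at the rack slope), rod home within 4 mm; binding piston flat on the tray floor, underside down within 7 degrees, barrel and handle inside the walls, rod still out 22 mm or more (value of joint rod_1 below 0.004 m and distance of barrel_1 from where it was at the start of the episode below 0.012 m and angle between barrel_1's own z axis and vertical between 0.6 and 0.8 rad and value of joint rod_2 above 0.022 m and angle between barrel_2's own z axis and vertical below 0.12 rad and x of barrel_2 in the frame of tray between -0.1 and 0.1 m and y of barrel_2 in the frame of tray between -0.055 and 0.055 m and z of barrel_2 in the frame of tray between 0.018 and 0.034 m and x of handle_2 in the frame of tray between -0.125 and 0.125 m and y of handle_2 in the frame of tray between -0.07 and 0.07 m); the robot touches nothing.
It fails at once if the petri dish is disturbed (moved over 20 mm or tipped) (distance of petri_2_mid from where it was at the start of the episode above 0.02 m or angle between petri_2_mid's own z axis and vertical above 0.5 rad).
It fails at once if the timer is disturbed (moved over 20 mm or tipped) (distance of dial_timer_mid from where it was at the start of the episode above 0.02 m or angle between dial_timer_mid's own z axis and vertical above 0.5 rad).
It fails at once if the dropper bottle is disturbed (moved over 20 mm or tipped) (distance of dropper_1_mid from where it was at the start of the episode above 0.02 m or angle between dropper_1_mid's own z axis and vertical above 0.5 rad).
It fails at once if the sound piston is pulled out of its cradle (distance of barrel_1 from where it was at the start of the episode above 0.03 m).
It fails at once if the piston that binds is tipped over (angle between barrel_2's own z axis and vertical above 1.2 rad).
It also fails if it takes over 58 s, if anything falls off the work surface, if the arm or the gripper's body presses on something with over 40 N, if the wrist force passes 120 N, or if a joint passes its speed limit or range.

### The arm

A 6-joint arm with a two-finger parallel gripper is mounted at the origin on a cart in front of the work surface, level with it; the furniture and walls round the work are solid. World frame = base frame: x ahead of the robot, y to its left, z up, the work surface at z = 0. Lengths are in m, angles in rad, forces in N, time in s.
With the tool pointing down it reaches from about 0.35 to 0.975 m from the base axis. Payload 4.9 kg.
Tool frame: the origin (TCP) lies on the centre line of the jaws, within the pads' length; the fingertips stand 11 mm ahead of it and the grasp point (between the pads) lies 8 mm behind it (manip.finger_overhang is the distance from the TCP to the fingertips, in m); y points along the fingers, z is the direction in which the jaws open and shut, and the axes are right-handed (so a half turn about y gives the same grasp; the last joint's range is limited). The gripper opens to 85 mm and grips with 20 to 120 N. Pads are 22 mm wide; open, the fingers measure 114 mm over their backs; the gripper's body (76 mm by 85 mm) begins 54 mm behind the grasp point. The pads swing forward as they close: fully open they stand 13 mm farther back than shut.
Start: joints at [-1.322, 0.053, 1.613, -0, 1.476, -0.119], TCP at [0.225, -0.583, 0.242] pointing down, gripper open.
Joint ranges: [-3.01, 3.01], [-1.01, 2.22], [0.06, 2.58], [-1.02, 4.17], [0.09, 2.62], [-3.14, 3.14]. Speed limits (rad/s): [2.57, 2.57, 3.14, 3.14, 3.14, 3.14].

### API

Orientations are given as a unit quaternion [w, x, y, z].
In Python, from plant import readout, cams, workorder, manip gives the robot as it stands.
- The arm moves only by the tool play_rows, never from a script. Its arguments are lists of equal length, an entry for each row: "slide": the shift along the tool's x, y, z in cm, a list of three; "yaw": the turn about the tool's y in degrees; "grip": the closure, from -1 (fully open) to 1 (shut), so that 0 is half open. In form: {"slide": [[x, y, z], ...], "yaw": [yaw, ...], "grip": [grip, ...]}. A call has 1 to 12 rows; each row shifts and turns the commanded pose from where the row before left it, along the tool's axes as they then stand; what a row does not reach is not made up. A row lasts 1/10 s, in which the tool goes at most 50 mm and 8.59 degrees, less where a joint would pass 70% of its speed; a pose out of reach is approached as far as the arm can. A call with a gripper value outside its range is refused whole. The fingers move at their own pace and stop on an object; the grip force is fixed at half the most. Time passes only in rows, so rows that do not move let the fingers close. It gives the time, the measured TCP pose, the force and the opening at its end, in the units of the state.
- readout.state(): the state, without advancing time (a new reading comes with each control period).
- cams.grab_frame(name): name is "scene" or "top" or "wrist"; returns a dict with "image" (384x512x3 uint8, red, green, blue), "mtx" (3x3 intrinsics, pixels), "dist" ([k1, k2, p1, p2, k3] as OpenCV has them; the pictures are not rectified), "R" (3x3) and "t" (3): a world point X has camera coordinates R X + t; the wrist camera has in their place "mount" (4x4, takes a point from camera to tool coordinates, whose origin is the TCP and whose axes are the tool frame's). Camera axes: x right, y down, z forward; pixel columns grow to the right and rows downward; lengths in m; the calibration is good to about 2 mm. A picture is of the moment at which its call begins: read the wrist's pose just before it. There is no depth.
- workorder.job_done(): hands the job in, once; it reports no verdict.
The state is a dict: "time": time; "joint_pos": joint angles; "joint_vel": joint speeds; "joint_efforts": joint torques, N m; "tool_pos": TCP position; "tool_rot": TCP orientation; "contact_force": force on the tool from outside, world axes, zero at the start; "ft_torque": the same for the moment, N m; "gripper_width": opening from 0.0 (shut) to 1.0 (fully open).
Only numpy, scipy, OpenCV 4.12 (cv2) and the standard library are available. Lean on these libraries where they do the work, as an engineer would, in place of code of your own. Each camera call takes 0.05 s, during which the arm holds its last target.

## Working session

There is one attempt and no reset: what is moved stays moved. The work goes in short steps, Python scripts to look and compute and a tool call to move; the robot and the scene stay as the last step left them, time stands still between calls to the robot, and variables do not carry over. Pictures are saved under pics/ and viewed, and the job is handed in when it is done.

Besides the shell and the picture viewer there is one more tool, called by a JSON object that holds its "name" and its "arguments", one argument or row to a line. play_rows: Moves the arm, as the interface text tells. Its arguments: {"type":"object","properties":{"slide":{"type":"array","items":{"type":"array","items":{"type":"number"}}},"yaw":{"type":"array","items":{"type":"number"}},"grip":{"type":"array","items":{"type":"number"}}},"required":["slide","yaw","grip"]}

```bash
ls; mkdir -p pics
python3 - <<'E'
from plant import readout, cams, workorder, manip
import cv2
print(readout.state()); print(manip.finger_overhang, dir(manip))
for n in ("scene","top","wrist"):
    f=cams.grab_frame(n); cv2.imwrite(f"pics/{n}0.png",f["image"][:,:,::-1])
    print(n,{k:v.tolist() if hasattr(v,'tolist') else v for k,v in f.items() if k!="image"})
E
```

```text
pics
{'time': 0.0, 'joint_pos': array([-1.32199283e+00,  5.33529264e-02,  1.61429338e+00, -3.45775903e-05,
        1.47600324e+00, -1.19016564e-01]), 'joint_vel': array([ 2.09305113e-04, -1.24103408e-03, -2.63318735e-03,  7.63637036e-04,
       -6.66103939e-04, -7.77174837e-05]), 'joint_efforts': array([ 1.15906027e-03, -3.93683660e+01, -3.70172524e+01, -1.10023478e-05,
        7.07971340e-03, -2.17717411e-05]), 'tool_pos': array([ 0.22457153, -0.58261492,  0.24106581]), 'tool_rot': array([ 0.12925397, -0.12937257,  0.69590656, -0.69445677]), 'contact_force': array([ 0.24239128,  0.21328819, -0.26435989]), 'ft_torque': array([-0.02770159,  0.0843191 ,  0.021013  ]), 'gripper_width': 1.0035566661914905}
0.011 ['IKError', '__class__', '__delattr__', '__dict__', '__dir__', '__doc__', '__eq__', '__format__', '__ge__', '__getattribute__', '__getstate__', '__gt__', '__hash__', '__init__', '__init_subclass__', '__le__', '__lt__', '__module__', '__ne__', '__new__', '__reduce__', '__reduce_ex__', '__repr__', '__setattr__', '__sizeof__', '__str__', '__subclasshook__', '__weakref__', 'finger_ov
[... 692 characters left out ...]
558348109772], [-0.9982292073774619, 0.018383400855155836, -0.056572962725690484], [0.05643168703767322, -0.00811533524764199, -0.9983734802326735]], 't': [0.014170735507081107, 0.595687479090352, 1.1189044359843434]}
wrist {'mtx': [[275.89327588429813, 0.0, 254.82478218036462], [0.0, 275.89327588429813, 190.17911313403573], [0.0, 0.0, 1.0]], 'dist': [-0.059647659699926026, 0.0, 0.0, 0.0, 0.0], 'mount': [[0.0005839965596817053, 0.9537727574140921, 0.3005281786500823, -0.07739245149066729], [-6.598385860774903e-06, -0.3005282262161163, 0.9537729211944812, -0.13295533762149583], [0.9999998294522242, -0.0005589831055797174, -0.00016921408952047097, 7.692810816251061e-06], [0.0, 0.0, 0.0, 1.0]]}
```

View pics/scene0.png

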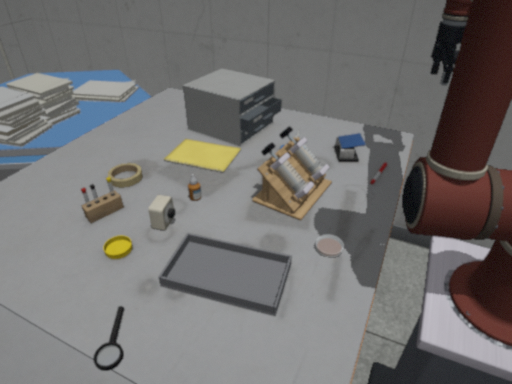

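View pics/top0.png

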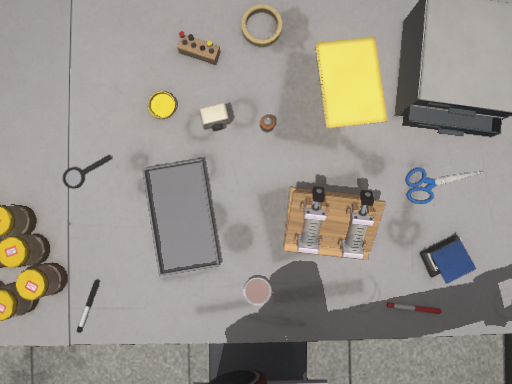

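View pics/wrist0.png

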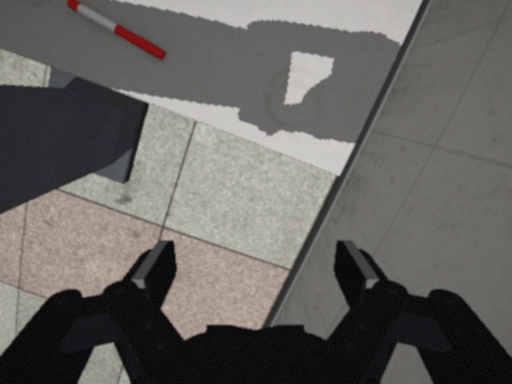

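Run:
```python
import cv2
a=cv2.imread("pics/top0.png"); 
cv2.imwrite("pics/topc.png",cv2.resize(a[175:270,270:400],None,fx=6,fy=6,interpolation=cv2.INTER_CUBIC))
cv2.imwrite("pics/topt.png",cv2.resize(a[150:280,135:280],None,fx=4.5,fy=4.5,interpolation=cv2.INTER_CUBIC))
b=cv2.imread("pics/scene0.png")
cv2.imwrite("pics/scc.png",cv2.resize(b[120:220,240:340],None,fx=6,fy=6,interpolation=cv2.INTER_CUBIC))
```

```text
(no output)
```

View pics/topc.png

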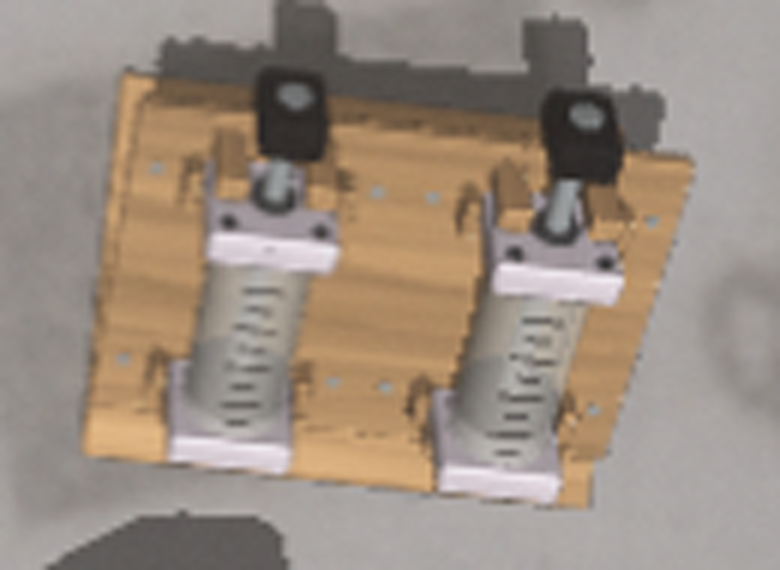

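View pics/topt.png

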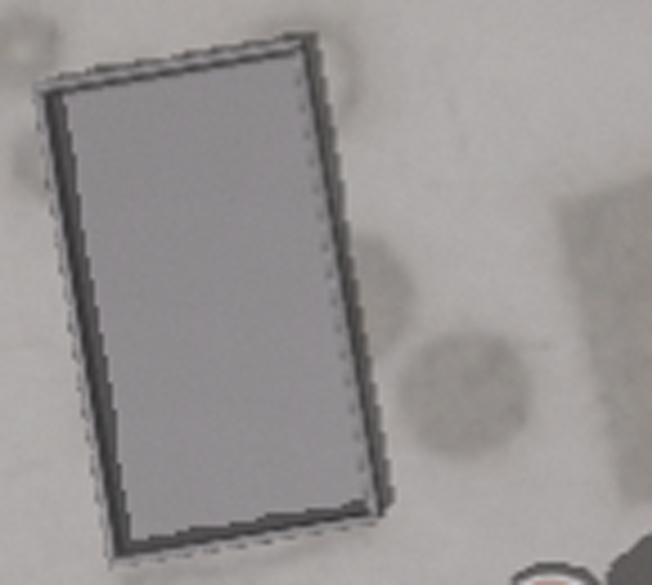

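View pics/scc.png

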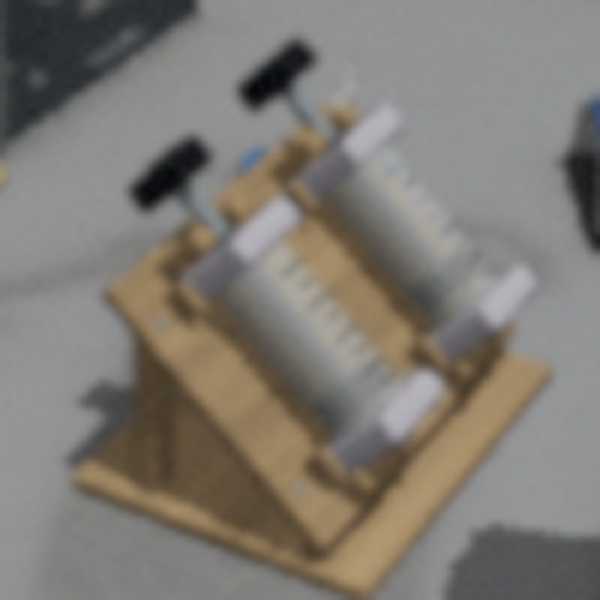

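```bash
cat > h.py <<'E'
import numpy as np, cv2
from plant import readout, cams, workorder, manip
from scipy.spatial.transform import Rotation as Ro
def cam(f):
    if "R" in f: return np.array(f["R"]),np.array(f["t"])
def ray(f,uv,pose=None):
    p=cv2.undistortPoints(np.array([[uv]],float),np.array(f["mtx"]),np.array(f["dist"]))[0,0]
    d=np.array([p[0],p[1],1.])
    if "R" in f:
        R=np.array(f["R"]);t=np.array(f["t"]); o=-R.T@t; d=R.T@d
    else:
        M=np.array(f["mount"]); pos,q=pose; T=Ro.from_quat(np.r_[q[1:],q[0]]).as_matrix()
        o=pos+T@M[:3,3]; d=T@M[:3,:3]@d
    return o,d/np.linalg.norm(d)
def onz(f,uv,z,pose=None):
    o,d=ray(f,uv,pose); return o+d*(z-o[2])/d[2]
def tri(rs):
    A=np.zeros((3,3));b=np.zeros(3)
    for o,d in rs:
        P=np.eye(3)-np.outer(d,d);A+=P;b+=P@o
    x=np.linalg.solve(A,b); return x,[np.linalg.norm((np.eye(3)-np.outer(d,d))@(x-o)) for o,d in rs]
def proj(f,X,pose=None):
    if "R" in f: R=np.array(f["R"]);t=np.array(f["t"])
    else:
        M=np.array(f["mount"]);pos,q=pose;T=Ro.from_quat(np.r_[q[1:],q[0]]).as_matrix()
        Rw=T@M[:3,:3];ow=pos+T@M[:3,3];R=Rw.T;t=-Rw.T@ow
    return cv2.projectPoints(np.array(X,float).reshape(-1,1,3),cv2.Rodrigues(R)[0],t,np.array(f["mtx"]),np.array(f["dist"]))[0][:,0]
E
python3 - <<'E'
from h import *
S=cams.grab_frame("scene");T=cams.grab_frame("top")
def blobs(f,x0,y0,x1,y1,fn,amin):
    c=f["image"][y0:y1,x0:x1]; c=cv2.resize(c,None,fx=4,fy=4,interpolation=cv2.INTER_CUBIC)
    m=fn(c.astype(int)).astype(np.uint8)
    n,l,st,ce=cv2.connectedComponentsWithStats(m)
    return [(((ce[i]+.5)/4-.5+[x0,y0]).round(2).tolist(),st[i,4]/16) for i in range(1,n) if st[i,4]/16>amin]
br=lambda c:(c[...,2]>c[...,1]-0)&(c.min(-1)>185)&(c[...,2]-c[...,0]>-8)
bk=lambda c:(c.max(-1)<50)
print("top",blobs(T,270,175,400,270,br,15)); print("topk",blobs(T,300,180,380,215,bk,15))
print("sc",blobs(S,240,120,340,220,br,8)); print("sck",blobs(S,255,120,300,160,bk,15))
E
```

```text
top [([314.86, 216.48], np.float64(92.625)), ([362.46, 221.67], np.float64(91.875)), ([307.91, 249.94], np.float64(75.5)), ([352.85, 254.84], np.float64(77.25))]
topk [([317.78, 193.72], np.float64(66.0625)), ([366.12, 198.03], np.float64(115.6875))]
sc []
sck [([285.53, 132.19], np.float64(46.0625)), ([267.81, 148.64], np.float64(54.125))]
```

Run:
```python
from h import *
S=cams.grab_frame("scene");T=cams.grab_frame("top")
pts={}
for n,a,b in [("Lup",(314.86,216.48),(284.1,158.2)),("Llo",(307.91,249.94),(308.7,187)),("Rup",(362.46,221.67),(301.7,141.7)),("Rlo",(352.85,254.84),(322.6,169.4)),
 ("Lh",(318,194),(268,148.8)),("Rh",(366.5,198),(285.8,132.2))]:
    x,r=tri([ray(T,a),ray(S,b)]); pts[n]=x; print(n,x.round(4),np.round(r,4))
for s in "LR":
    d=pts[s+"up"]-pts[s+"lo"]; print(s,np.linalg.norm(d),np.degrees(np.arctan2(d[2],np.hypot(*d[:2]))),np.degrees(np.arctan2(d[1],d[0])))
d=pts["Lup"]-pts["Rup"];print(d,np.linalg.norm(d),np.degrees(np.arctan2(d[1],d[0])))
for uv in [(270+85/6,175+455/6),(270+592/6,175+505/6)]: print("front corner", onz(T,uv,0).round(4),onz(T,uv,0.015).round(4))
for n,uv in [("BL",(38,92)),("TL?",(310,40)),("TR",(383,512)),("BR",(115,560))]:
    uv=(135+uv[0]/4.5,150+uv[1]/4.5); print("tray",n,onz(T,uv,0.03).round(4))
print("petri",onz(T,(257,291),0.014)); print("timer",onz(T,(214,115),.06)); print("dropper",onz(T,(268,122),.06))
```

```text
Lup [ 0.5372 -0.1195  0.1332] [0.0003 0.0003]
Llo [ 0.464  -0.1104  0.0724] [0.0007 0.0007]
Rup [ 0.5248 -0.2185  0.1344] [0.0001 0.0001]
Rlo [ 0.4538 -0.2089  0.0708] [0.0023 0.0023]
Lh [ 0.5837 -0.1253  0.1459] [0.0002 0.0002]
Rh [ 0.5737 -0.2249  0.1493] [0.0005 0.0005]
L 0.09557947937658892 39.517171380945086 -7.084424637431114
R 0.09580829365544284 41.61049237021931 -7.77627016225831
[ 0.01241249  0.09904559 -0.00122215] 0.09982781418851502 82.85687386104144
front corner [ 0.4593 -0.0626  0.    ] [ 0.4602 -0.0617  0.015 ]
front corner [ 0.4352 -0.2615  0.    ] [ 0.4365 -0.2579  0.015 ]
tray BL [0.6513 0.2595 0.03  ]
tray TL? [0.6753 0.1195 0.03  ]
tray TR [0.4345 0.0858 0.03  ]
tray BR [0.4125 0.2222 0.03  ]
petri [0.3689253  0.00286765 0.014     ]
timer [0.77066688 0.09274287 0.06      ]
dropper [ 0.75245351 -0.02871347  0.06      ]
```

```bash
cat >> h.py <<'E'
def rackframe(psi=-7.2):
    p=np.radians(psi);u=np.array([np.cos(p),np.sin(p),0]);v=np.array([-np.sin(p),np.cos(p),0]);k=np.array([0,0,1.])
    c,s=np.cos(np.radians(40)),np.sin(np.radians(40))
    return u,v,c*u+s*k,-s*u+c*k
BL=np.array([.5153,-.1168,.0852]);BR=np.array([.504,-.2155,.085])
def plan(target,psi):
    """slides in cm in tool axes after yawing so that tool x is at heading psi (deg)"""
    s=readout.state();q=s["tool_rot"];T=Ro.from_quat(np.r_[q[1:],q[0]]).as_matrix()
    p=np.radians(psi);D=np.column_stack([[np.cos(p),np.sin(p),0],[0,0,-1],[-np.sin(p),np.cos(p),0]])
    rv=Ro.from_matrix(T.T@D).as_rotvec(degrees=True)
    print("t",s["time"],"tcp",s["tool_pos"].round(4),"tool y",T[:,1].round(4),"yaw needed",rv.round(2),"slide cm",(D.T@(np.array(target)-s["tool_pos"])*100).round(2))
E
python3 - <<'E'
from h import *
u,v,X,Z=rackframe()
g=BL+X*.094+Z*.006; print(X,Z,g)
plan(g+[0,0,.10-.008],-7.2); plan(g+[0,0,.10-.008],172.8)
E
```

```text
[ 0.76000395 -0.09601083  0.64278761] [-0.63771904  0.08056265  0.76604444] [ 0.58291406 -0.12534164  0.1502183 ]
t 0.35 tcp [ 0.2247 -0.5831  0.242 ] tool y [-1.e-04  5.e-04 -1.e+00] yaw needed [ 1.0000e-02 -1.5173e+02 -4.0000e-02] slide cm [ 2.98e+01 -2.00e-02  4.99e+01]
t 0.35 tcp [ 0.2247 -0.5831  0.242 ] tool y [-1.e-04  5.e-04 -1.e+00] yaw needed [ 0.03 28.27  0.  ] slide cm [-2.98e+01 -2.00e-02 -4.99e+01]
```

{"name": "play_rows", "arguments": {
  "slide": [
    [0,0,0],
    [0,0,0],
    [0,0,0],
    [0,0,0],
    [0,0,0],
    [0,0,0],
    [0,0,0],
    [0,0,0],
    [0,0,0],
    [0,0,0],
    [0,0,0],
    [0,0,0]
  ],
  "yaw": [-8.5,-8.5,-8.5,-8.5,-8.5,-8.5,-8.5,-8.5,-8.5,-8.5,-8.5,-8.5],
  "grip": [-1,-1,-1,-1,-1,-1,-1,-1,-1,-1,-1,-1]
}}

```text
time: 1.55
tool_pos: [0.2247, -0.5832, 0.2423]
tool_rot: [0.623, -0.623, 0.335, -0.335]
contact_force: [-0.7, 1.1, 0.5]
gripper_width: 0.996
```

{"name": "play_rows", "arguments": {
  "slide": [
    [0,0,0],
    [0,0,0],
    [0,0,0],
    [0,0,0],
    [0,0,0],
    [0,0,0]
  ],
  "yaw": [-8.5,-8.5,-8.5,-8.5,-8.5,-7.2],
  "grip": [-1,-1,-1,-1,-1,-1]
}}

```text
time: 2.15
tool_pos: [0.2247, -0.5831, 0.2422]
tool_rot: [0.706, -0.706, 0.043, -0.043]
contact_force: [0.3, 0.5, 0.2]
gripper_width: 0.997
```

{"name": "play_rows", "arguments": {
  "slide": [
    [2,0,4],
    [2,0,4],
    [2,0,4],
    [2.3,0,4],
    [2.4,0,4],
    [2.4,0,4],
    [2.4,0,4],
    [2.4,0,4],
    [2.4,0,4],
    [2.4,0,4],
    [2.4,0,4],
    [2.4,0,4]
  ],
  "yaw": [0,0,0,0,0,0,0,0,0,0,0,0],
  "grip": [-1,-1,-1,-1,-1,-1,-1,-1,-1,-1,-1,-1]
}}

```text
time: 3.35
tool_pos: [0.5589, -0.1398, 0.2425]
tool_rot: [-0.706, 0.706, -0.044, 0.045]
contact_force: [1.0, -0.4, -0.0]
gripper_width: 0.997
```

Run:
```python
from h import *
u,v,X,Z=rackframe()
g=BL+X*.094+Z*.006
plan(g+[0,0,.10-.008],-7.2); print(readout.state()["joint_pos"])
f=cams.grab_frame("wrist"); cv2.imwrite("pics/w1.png",f["image"][:,:,::-1])
```

```text
t 3.35 tcp [ 0.5589 -0.1398  0.2425] tool y [ 5.e-04 -3.e-04 -1.e+00] yaw needed [ 0.02 -0.02  0.03] slide cm [2.2  0.03 1.74]
[-3.74276475e-01 -6.35590080e-02  1.72833445e+00 -1.23938136e-04
  1.47620738e+00 -1.81908876e+00]
```

View pics/w1.png

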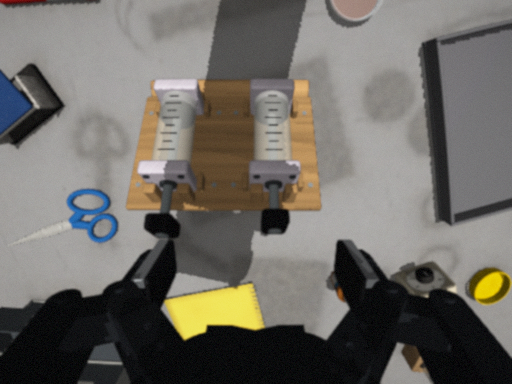

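Run:
```python
from h import *
u,v,X,Z=rackframe()
s=readout.state();pose=(s["tool_pos"],s["tool_rot"])
f=cams.grab_frame("wrist")
im=f["image"].copy()
for B,r in((BL,.092),(BR,.0953)):
    H=B+X*r
    pts=[B+X*a+v*b+Z*.023 for a in(-55/1e3,-.041,.041,.055) for b in(-.023,.023)]+[H+X*a+v*b+Z*c for a in (.008,-.008) for b in(-.012,.012) for c in(.018,-.018)]
    for p in proj(f,pts,pose): cv2.drawMarker(im,tuple(int(round(t)) for t in p),(255,0,0),cv2.MARKER_CROSS,3,1)
c=cv2.resize(im[70:250,120:330],None,fx=3.8,fy=3.3,interpolation=cv2.INTER_NEAREST)
cv2.imwrite("pics/w1o.png",c[:,:,::-1])
```

```text
(no output)
```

View pics/w1o.png

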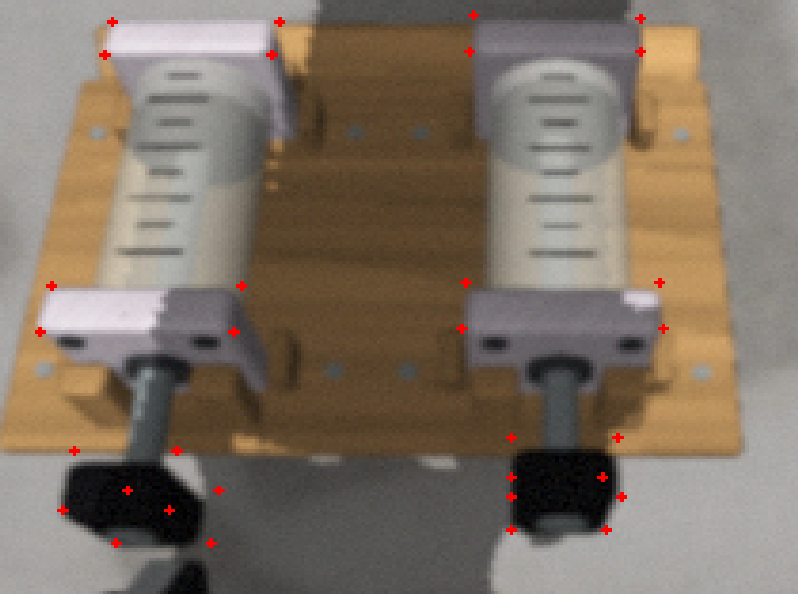

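{"name": "play_rows", "arguments": {
  "slide": [
    [1.3,0,0.9],
    [1,0,0.8],
    [0,0,0],
    [0,2.5,0],
    [0,2.5,0],
    [0,2.5,0],
    [0,1.5,0],
    [0,1,0],
    [0,0,0]
  ],
  "yaw": [0,0,0,0,0,0,0,0,0],
  "grip": [-0.4,-0.3,-0.2,-0.2,-0.2,-0.2,-0.2,-0.2,-0.2]
}}

```text
time: 4.35
tool_pos: [0.582, -0.1278, 0.1409]
tool_rot: [0.706, -0.705, 0.046, -0.044]
contact_force: [-0.5, -0.4, 0.3]
gripper_width: 0.598
```

Run:
```python
from h import *
u,v,X,Z=rackframe()
plan(BL+X*.094+Z*.006-[0,0,.008],-7.2)
f=cams.grab_frame("wrist"); cv2.imwrite("pics/w2.png",f["image"][:,:,::-1])
```

```text
t 4.35 tcp [ 0.582  -0.1278  0.1409] tool y [-2.4e-03  8.0e-04 -1.0e+00] yaw needed [-0.03 -0.07 -0.14] slide cm [ 0.06 -0.13  0.25]
```

View pics/w2.png

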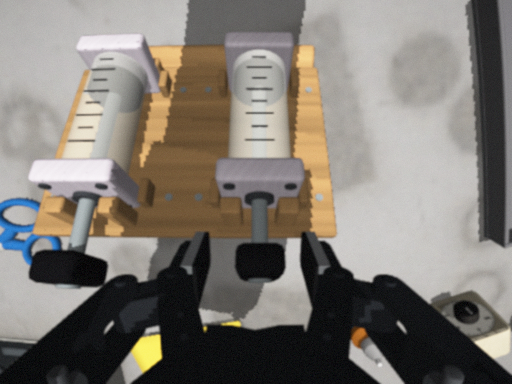

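{"name": "play_rows", "arguments": {
  "slide": [
    [0,0,0.15],
    [0,0,0],
    [0,0,0],
    [0,0,0],
    [0,0,0]
  ],
  "yaw": [0,0,0,0,0],
  "grip": [0,0.3,1,1,1]
}}

```text
time: 4.9
tool_pos: [0.5835, -0.1262, 0.1435]
tool_rot: [-0.706, 0.706, -0.044, 0.045]
contact_force: [-1.4, 0.7, 4.9]
gripper_width: 0.269
```

Run:
```python
from h import *
plan(BL,-7.2)
print(readout.state()["gripper_width"]*85)
f=cams.grab_frame("wrist"); cv2.imwrite("pics/w3.png",f["image"][:,:,::-1])
```

```text
t 4.9 tcp [ 0.5835 -0.1262  0.1435] tool y [ 1.3e-03 -4.0e-04 -1.0e+00] yaw needed [ 0.01 -0.02  0.07] slide cm [-6.89  5.83  0.08]
22.86308147560157
```

View pics/w3.png

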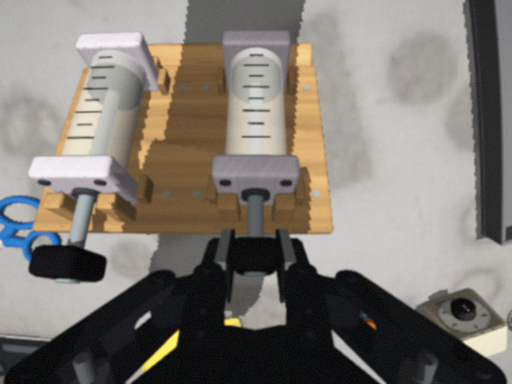

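{"name": "play_rows", "arguments": {
  "slide": [
    [0.38,-0.32,0],
    [0.38,-0.32,0],
    [0.38,-0.32,0],
    [0.23,-0.19,0]
  ],
  "yaw": [0,0,0,0],
  "grip": [1,1,1,1]
}}

```text
time: 5.35
tool_pos: [0.5957, -0.1278, 0.1532]
tool_rot: [0.706, -0.706, 0.046, -0.043]
contact_force: [-5.5, 0.0, 1.6]
gripper_width: 0.272
```

{"name": "play_rows", "arguments": {
  "slide": [
    [0.15,-0.13,0],
    [0.15,-0.13,0]
  ],
  "yaw": [0,0],
  "grip": [1,1]
}}

```text
time: 5.55
tool_pos: [0.5985, -0.1282, 0.1555]
tool_rot: [0.706, -0.706, 0.046, -0.043]
contact_force: [-4.3, 0.1, 3.2]
gripper_width: 0.27
```

{"name": "play_rows", "arguments": {
  "slide": [
    [0.15,-0.13,0],
    [0.15,-0.13,0]
  ],
  "yaw": [0,0],
  "grip": [1,1]
}}

```text
time: 5.75
tool_pos: [0.6017, -0.1286, 0.1583]
tool_rot: [0.706, -0.706, 0.046, -0.043]
contact_force: [-5.5, -0.1, 1.6]
gripper_width: 0.267
```

{"name": "play_rows", "arguments": {
  "slide": [
    [0.15,-0.13,0],
    [0.15,-0.13,0]
  ],
  "yaw": [0,0],
  "grip": [1,1]
}}

```text
time: 5.95
tool_pos: [0.6036, -0.1287, 0.1596]
tool_rot: [0.706, -0.705, 0.047, -0.042]
contact_force: [-8.2, 0.5, -1.8]
gripper_width: 0.268
```

{"name": "play_rows", "arguments": {
  "slide": [
    [0.15,-0.13,0],
    [0.15,-0.13,0]
  ],
  "yaw": [0,0],
  "grip": [1,1]
}}

```text
time: 6.15
tool_pos: [0.604, -0.1285, 0.1596]
tool_rot: [0.706, -0.705, 0.049, -0.039]
contact_force: [-13.5, 0.1, -7.5]
gripper_width: 0.27
```

{"name": "play_rows", "arguments": {
  "slide": [
    [0.15,-0.13,0],
    [0.15,-0.13,0]
  ],
  "yaw": [0,0],
  "grip": [1,1]
}}

```text
time: 6.35
tool_pos: [0.6043, -0.1285, 0.1593]
tool_rot: [0.707, -0.705, 0.052, -0.037]
contact_force: [-17.5, 0.8, -10.8]
gripper_width: 0.267
```

{"name": "play_rows", "arguments": {
  "slide": [
    [-0.2,0.17,0],
    [-0.25,0.21,0],
    [0,0,0]
  ],
  "yaw": [0,0,0],
  "grip": [1,1,1]
}}

```text
time: 6.65
tool_pos: [0.6039, -0.1286, 0.1597]
tool_rot: [0.706, -0.705, 0.048, -0.041]
contact_force: [-8.2, 0.2, -1.6]
gripper_width: 0.272
```

{"name": "play_rows", "arguments": {
  "slide": [
    [0,0,0],
    [0,0,0],
    [0,0,0],
    [0,-1,0],
    [0,-2.5,0],
    [0,-3,0]
  ],
  "yaw": [0,0,0,0,0,0],
  "grip": [0,-0.2,-0.2,-0.2,-0.2,-0.2]
}}

```text
time: 7.25
tool_pos: [0.6067, -0.129, 0.2283]
tool_rot: [0.706, -0.706, 0.045, -0.044]
contact_force: [0.7, -0.4, -0.0]
gripper_width: 0.603
```

Run:
```python
from h import *
u,v,X,Z=rackframe()
plan(BR+X*.097+Z*.006+[0,0,.06-.008],-7.2)
f=cams.grab_frame("wrist"); cv2.imwrite("pics/w4.png",f["image"][:,:,::-1])
f=cams.grab_frame("scene"); cv2.imwrite("pics/s4.png",cv2.resize(f["image"][90:240,220:370,::-1],None,fx=4,fy=4))
```

```text
t 7.25 tcp [ 0.6067 -0.129   0.2283] tool y [-1.3e-03  6.0e-04 -1.0e+00] yaw needed [-0.02 -0.03 -0.08] slide cm [-2.06  2.44 -9.87]
```

View pics/w4.png

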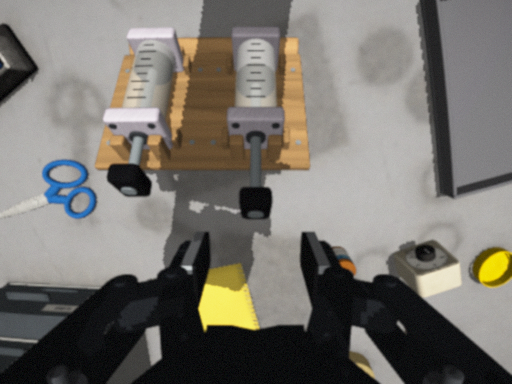

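View pics/s4.png

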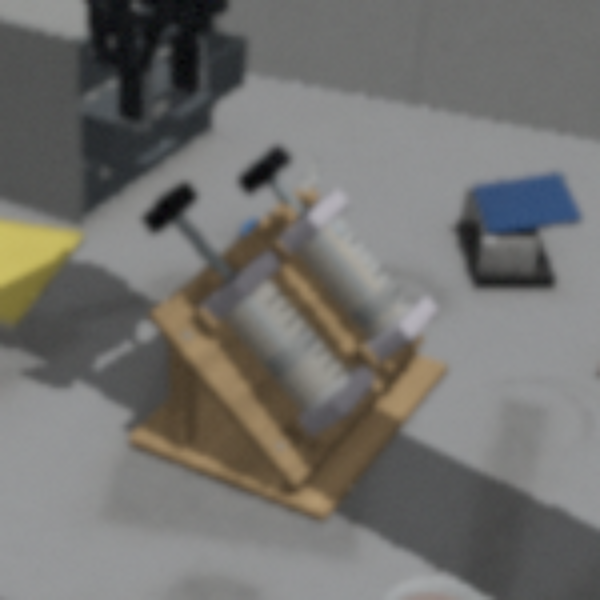

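{"name": "play_rows", "arguments": {
  "slide": [
    [-1,0,-4.5],
    [-1.1,0,-4.5],
    [0,0,-0.9],
    [0,0.5,0],
    [0,2.5,0],
    [0,0,0]
  ],
  "yaw": [0,0,0,0,0,0],
  "grip": [-0.2,-0.2,-0.2,-0.2,-0.2,-0.2]
}}

```text
time: 7.95
tool_pos: [0.5723, -0.2226, 0.1938]
tool_rot: [0.707, -0.704, 0.046, -0.042]
contact_force: [-0.8, -0.7, -0.5]
gripper_width: 0.602
```

Run:
```python
from h import *
u,v,X,Z=rackframe()
plan(BR+X*.097+Z*.006+[0,0,-.008],-7.2)
f=cams.grab_frame("wrist"); cv2.imwrite("pics/w5.png",f["image"][:,:,::-1])
```

```text
t 7.95 tcp [ 0.5723 -0.2226  0.1938] tool y [-0.0059  0.0039 -1.    ] yaw needed [-0.18  0.03 -0.36] slide cm [ 0.18  4.99 -0.15]
```

View pics/w5.png

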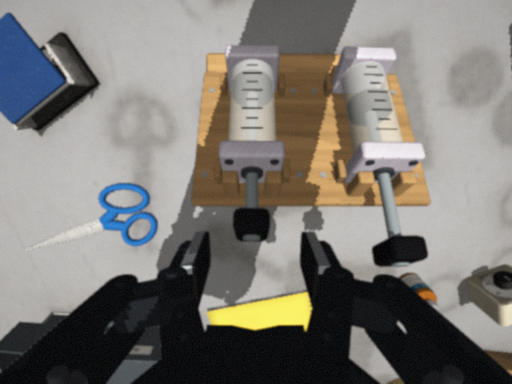

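{"name": "play_rows", "arguments": {
  "slide": [
    [0.1,2,-0.1],
    [0.05,2,-0.05],
    [0,1,0],
    [0,0,0],
    [0,0,0],
    [0,0,0],
    [0,0,0]
  ],
  "yaw": [0,0,0,0,0,0,0],
  "grip": [-0.2,-0.2,-0.2,0,0.3,1,1]
}}

```text
time: 8.7
tool_pos: [0.5759, -0.2264, 0.1497]
tool_rot: [-0.706, 0.706, -0.044, 0.045]
contact_force: [-0.6, 1.3, 2.0]
gripper_width: 0.267
```

Run:
```python
from h import *
f=cams.grab_frame("wrist"); cv2.imwrite("pics/w6.png",f["image"][:,:,::-1])
```

```text
(no output)
```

View pics/w6.png

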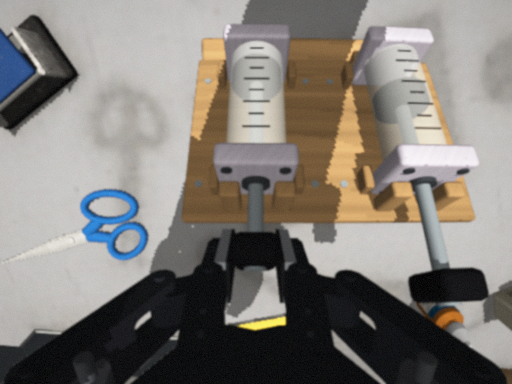

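{"name": "play_rows", "arguments": {
  "slide": [
    [0.31,-0.26,0],
    [0.38,-0.32,0],
    [0.38,-0.32,0],
    [0.38,-0.32,0],
    [0.31,-0.26,0]
  ],
  "yaw": [0,0,0,0,0],
  "grip": [1,1,1,1,1]
}}

```text
time: 9.25
tool_pos: [0.5923, -0.2286, 0.163]
tool_rot: [0.706, -0.706, 0.045, -0.044]
contact_force: [-5.5, 2.0, 1.8]
gripper_width: 0.266
```

{"name": "play_rows", "arguments": {
  "slide": [
    [0.23,-0.19,0],
    [0.23,-0.19,0],
    [0.23,-0.19,0]
  ],
  "yaw": [0,0,0],
  "grip": [1,1,1]
}}

```text
time: 9.55
tool_pos: [0.5991, -0.2296, 0.1686]
tool_rot: [0.706, -0.706, 0.045, -0.044]
contact_force: [-5.3, 1.0, 1.7]
gripper_width: 0.272
```

{"name": "play_rows", "arguments": {
  "slide": [
    [0.23,-0.19,0],
    [0.23,-0.19,0],
    [0.23,-0.19,0]
  ],
  "yaw": [0,0,0],
  "grip": [1,1,1]
}}

```text
time: 9.85
tool_pos: [0.606, -0.2305, 0.1743]
tool_rot: [-0.706, 0.706, -0.045, 0.044]
contact_force: [-4.9, 0.5, 2.8]
gripper_width: 0.269
```

{"name": "play_rows", "arguments": {
  "slide": [
    [0.23,-0.19,0],
    [0.23,-0.19,0],
    [0.15,-0.13,0]
  ],
  "yaw": [0,0,0],
  "grip": [1,1,1]
}}

```text
time: 10.15
tool_pos: [0.6117, -0.2312, 0.1789]
tool_rot: [0.706, -0.706, 0.045, -0.044]
contact_force: [-7.0, 1.1, -1.6]
gripper_width: 0.269
```

{"name": "play_rows", "arguments": {
  "slide": [
    [0.15,-0.13,0],
    [0.15,-0.13,0],
    [0.15,-0.13,0]
  ],
  "yaw": [0,0,0],
  "grip": [1,1,1]
}}

```text
time: 10.45
tool_pos: [0.6133, -0.2311, 0.1795]
tool_rot: [0.706, -0.705, 0.048, -0.041]
contact_force: [-12.1, 1.3, -6.1]
gripper_width: 0.266
```

Run:
```python
from h import *
f=cams.grab_frame("scene"); cv2.imwrite("pics/s7.png",cv2.resize(f["image"][90:240,220:370,::-1],None,fx=4,fy=4))
```

```text
(no output)
```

View pics/s7.png

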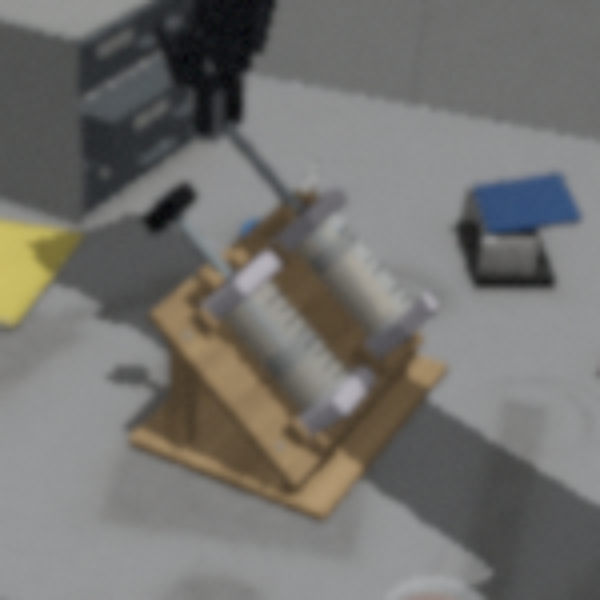

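{"name": "play_rows", "arguments": {
  "slide": [
    [-0.38,0.32,0],
    [-0.38,0.32,0],
    [-0.38,0.32,0],
    [-0.38,0.32,0],
    [-0.38,0.32,0],
    [-0.38,0.32,0],
    [-0.38,0.32,0],
    [-0.38,0.32,0],
    [-0.38,0.32,0],
    [-0.38,0.32,0]
  ],
  "yaw": [0,0,0,0,0,0,0,0,0,0],
  "grip": [1,1,1,1,1,1,1,1,1,1]
}}

```text
time: 11.5
tool_pos: [0.5805, -0.2272, 0.1535]
tool_rot: [-0.705, 0.706, -0.043, 0.046]
contact_force: [-2.7, 2.2, 7.4]
gripper_width: 0.263
```

{"name": "play_rows", "arguments": {
  "slide": [
    [-0.23,0.19,0],
    [-0.23,0.19,0],
    [-0.15,0.13,0]
  ],
  "yaw": [0,0,0],
  "grip": [1,1,1]
}}

```text
time: 11.8
tool_pos: [0.5743, -0.2263, 0.1482]
tool_rot: [-0.706, 0.706, -0.043, 0.046]
contact_force: [-2.6, 3.6, 7.4]
gripper_width: 0.268
```

{"name": "play_rows", "arguments": {
  "slide": [
    [-0.15,0.13,0],
    [-0.15,0.13,0]
  ],
  "yaw": [0,0],
  "grip": [1,1]
}}

```text
time: 12.0
tool_pos: [0.5715, -0.2259, 0.1458]
tool_rot: [-0.706, 0.706, -0.043, 0.046]
contact_force: [-3.4, 3.4, 7.0]
gripper_width: 0.27
```

{"name": "play_rows", "arguments": {
  "slide": [
    [-0.15,0.13,0],
    [-0.15,0.13,0],
    [0,0,0]
  ],
  "yaw": [0,0,0],
  "grip": [1,1,1]
}}

```text
time: 12.3
tool_pos: [0.5692, -0.2258, 0.1439]
tool_rot: [-0.705, 0.706, -0.043, 0.047]
contact_force: [-2.3, 2.6, 8.4]
gripper_width: 0.265
```

{"name": "play_rows", "arguments": {
  "slide": [
    [-0.15,0.13,0],
    [-0.15,0.13,0],
    [0,0,0]
  ],
  "yaw": [0,0,0],
  "grip": [1,1,1]
}}

```text
time: 12.6
tool_pos: [0.569, -0.2259, 0.1438]
tool_rot: [-0.705, 0.706, -0.04, 0.049]
contact_force: [5.1, 3.1, 11.4]
gripper_width: 0.274
```

{"name": "play_rows", "arguments": {
  "slide": [
    [-0.2,0.17,0],
    [-0.15,0.13,0],
    [0,0,0]
  ],
  "yaw": [0,0,0],
  "grip": [1,1,1]
}}

```text
time: 12.9
tool_pos: [0.569, -0.2261, 0.1438]
tool_rot: [-0.704, 0.707, -0.037, 0.053]
contact_force: [10.9, 3.6, 15.8]
gripper_width: 0.274
```

{"name": "play_rows", "arguments": {
  "slide": [
    [0.3,-0.26,0],
    [0.15,-0.13,0],
    [0,0,0],
    [0,0,0],
    [0,0,0]
  ],
  "yaw": [0,0,0,0,0],
  "grip": [1,1,0.3,0,-0.1]
}}

```text
time: 13.4
tool_pos: [0.565, -0.2251, 0.1386]
tool_rot: [0.706, -0.706, 0.045, -0.045]
contact_force: [0.1, 0.1, 0.4]
gripper_width: 0.548
```

{"name": "play_rows", "arguments": {
  "slide": [
    [0,-1,0],
    [0,-3,0],
    [0,-3,0],
    [0,0,0]
  ],
  "yaw": [0,0,0,0],
  "grip": [-0.1,-0.1,-0.1,-0.1]
}}

```text
time: 13.8
tool_pos: [0.5676, -0.2266, 0.2155]
tool_rot: [-0.704, 0.707, -0.041, 0.048]
contact_force: [1.2, -0.2, 0.3]
gripper_width: 0.552
```

Run:
```python
from h import *
u,v,X,Z=rackframe()
plan(BL+[0,0,.14],-7.2)
s=readout.state();pose=(s["tool_pos"],s["tool_rot"])
f=cams.grab_frame("wrist")
im=f["image"].copy()
for B,r in((BL,.088+.031),(BR,.088)):
    H=B+X*r
    pts=[B+X*a+v*b+Z*.023 for a in(-55/1e3,-.041,.041,.055) for b in(-.023,.023)]+[H+X*a+v*b+Z*c for a in (.008,-.008) for b in(-.012,.012) for c in(.018,-.018)]
    for p in proj(f,pts,pose): cv2.drawMarker(im,tuple(int(round(t)) for t in p),(255,0,0),cv2.MARKER_CROSS,3,1)
cv2.imwrite("pics/w8.png",cv2.resize(im[0:300],None,fx=1.56,fy=1.9)[:,:,::-1])
```

```text
t 13.8 tcp [ 0.5676 -0.2266  0.2155] tool y [ 0.009  -0.0049 -0.9999] yaw needed [ 0.21 -0.03  0.55] slide cm [-6.57 -0.97 10.24]
```

View pics/w8.png

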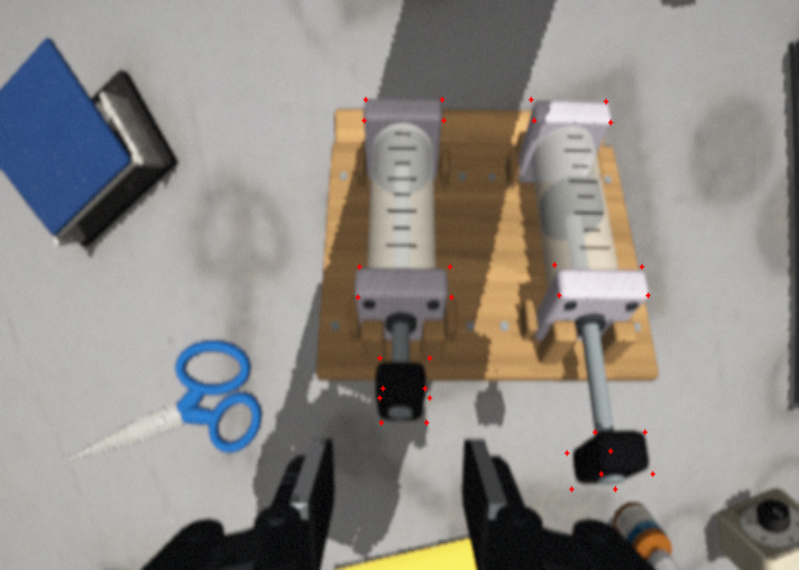

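{"name": "play_rows", "arguments": {
  "slide": [
    [-3.5,0,0],
    [-3.4,0,4],
    [0,-0.5,4.2],
    [0,0,2],
    [0,0,0],
    [0,0,0]
  ],
  "yaw": [0,0,0,0,0,0],
  "grip": [-0.5,-0.5,-0.5,-0.5,-0.5,-0.5]
}}

```text
time: 14.45
tool_pos: [0.5104, -0.1173, 0.2132]
tool_rot: [-0.706, 0.706, -0.045, 0.044]
contact_force: [0.1, -0.8, -0.2]
gripper_width: 0.752
```

Run:
```python
from h import *
u,v,X,Z=rackframe()
plan(BL-.004*X+.001*u,-7.2)
f=cams.grab_frame("wrist"); cv2.imwrite("pics/w9.png",f["image"][:,:,::-1])
```

```text
t 14.45 tcp [ 0.5104 -0.1173  0.2132] tool y [-0.0015  0.     -1.    ] yaw needed [ 0.01  0.02 -0.09] slide cm [ 0.28 13.05  0.11]
```

View pics/w9.png

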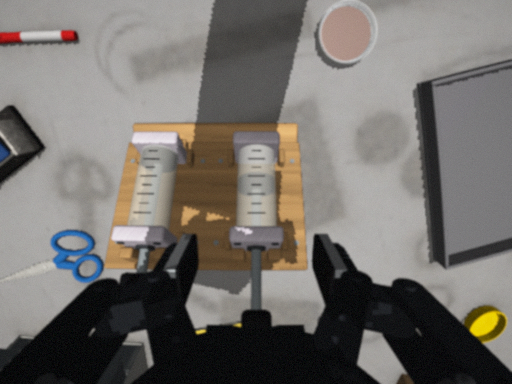

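{"name": "play_rows", "arguments": {
  "slide": [
    [0.4,3,0.1],
    [0,3,0],
    [0,3,0],
    [0,1.5,0],
    [0,1,0],
    [0,0.6,0],
    [0,0,0]
  ],
  "yaw": [0,0,0,0,0,0,0],
  "grip": [-0.5,-0.5,-0.5,-0.5,-0.5,-0.5,-0.5]
}}

```text
time: 15.2
tool_pos: [0.5151, -0.1172, 0.0933]
tool_rot: [0.706, -0.706, 0.045, -0.045]
contact_force: [-0.4, 0.5, -0.6]
gripper_width: 0.751
```

Run:
```python
from h import *
u,v,X,Z=rackframe()
plan(BL-.002*X+.001*u+[0,0,.003],-7.2)
f=cams.grab_frame("wrist"); cv2.imwrite("pics/w10.png",f["image"][:,:,::-1])
f=cams.grab_frame("scene"); cv2.imwrite("pics/s10.png",cv2.resize(f["image"][90:240,220:370,::-1],None,fx=4,fy=4))
```

```text
t 15.2 tcp [ 0.5151 -0.1172  0.0933] tool y [ 0.  0. -1.] yaw needed [-0.   -0.05  0.  ] slide cm [-0.04  0.64  0.04]
```

View pics/w10.png

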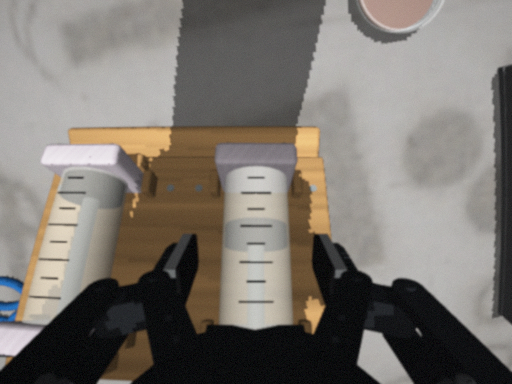

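View pics/s10.png

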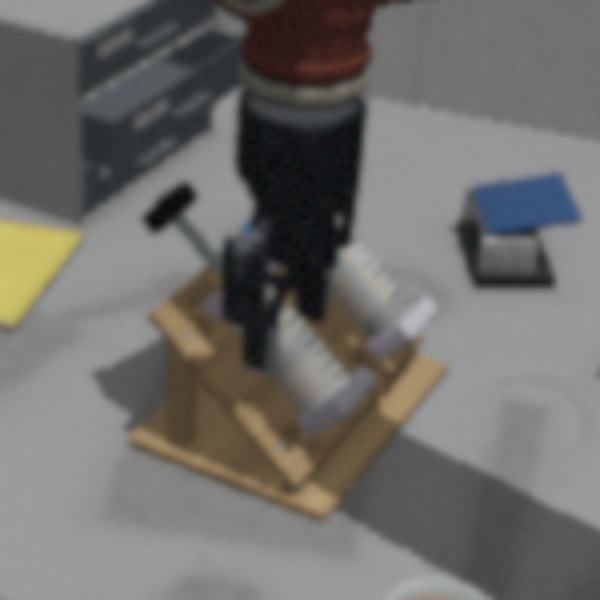

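{"name": "play_rows", "arguments": {
  "slide": [
    [0,0.5,0],
    [0,0,0],
    [0,0,0],
    [0,0,0],
    [0,0,0],
    [0,0,0]
  ],
  "yaw": [0,0,0,0,0,0],
  "grip": [-0.3,0,0.3,1,1,1]
}}

```text
time: 15.9
tool_pos: [0.515, -0.1169, 0.0888]
tool_rot: [-0.706, 0.706, -0.044, 0.045]
contact_force: [-2.5, 0.3, 5.0]
gripper_width: 0.421
```

{"name": "play_rows", "arguments": {
  "slide": [
    [-0.32,-0.38,0],
    [-0.32,-0.38,0],
    [-0.64,-0.77,0],
    [-0.64,-0.77,0],
    [-0.64,-0.77,0],
    [-0.64,-0.77,0],
    [-0.32,-0.38,0],
    [0,0,0]
  ],
  "yaw": [0,0,0,0,0,0,0,0],
  "grip": [1,1,1,1,1,1,1,1]
}}

```text
time: 16.7
tool_pos: [0.4799, -0.1125, 0.1311]
tool_rot: [-0.706, 0.706, -0.044, 0.045]
contact_force: [0.5, -0.7, -3.5]
gripper_width: 0.424
```

Run:
```python
from h import *
f=cams.grab_frame("wrist"); cv2.imwrite("pics/w11.png",f["image"][:,:,::-1])
f=cams.grab_frame("scene"); cv2.imwrite("pics/s11.png",cv2.resize(f["image"][90:240,220:370,::-1],None,fx=4,fy=4))
```

```text
(no output)
```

View pics/w11.png

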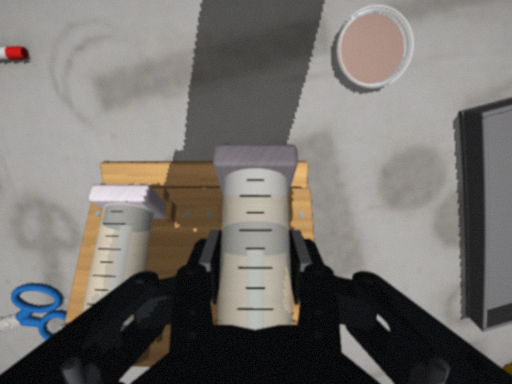

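View pics/s11.png

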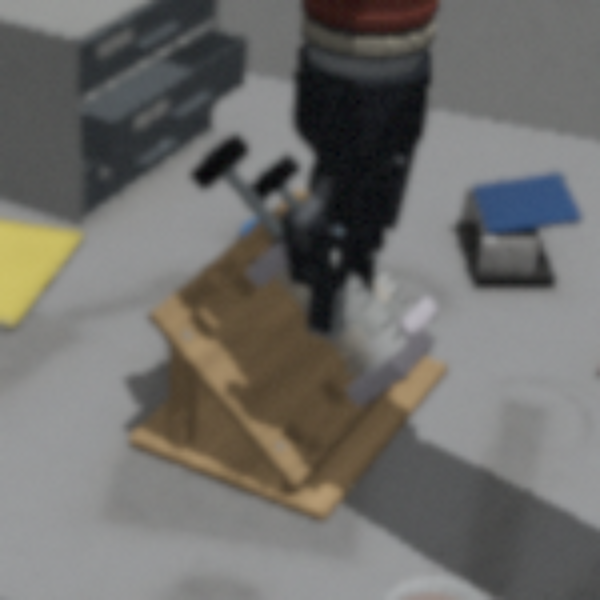

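{"name": "play_rows", "arguments": {
  "slide": [
    [0,-2,0],
    [0,-2,0],
    [0,-2,0],
    [0,0,2],
    [0,0,3]
  ],
  "yaw": [0,0,0,-7.8,-7.8],
  "grip": [1,1,1,1,1]
}}

```text
time: 17.3
tool_pos: [0.483, -0.0632, 0.1912]
tool_rot: [-0.705, 0.705, 0.053, -0.052]
contact_force: [-0.4, 0.3, -3.8]
gripper_width: 0.425
```

Run:
```python
from h import *
plan([.4811,.1625,.11],8.4)
```

```text
t 17.3 tcp [ 0.483  -0.0632  0.1912] tool y [ 1.6e-03 -8.0e-04 -1.0e+00] yaw needed [0.06 0.14 0.08] slide cm [ 3.11  8.12 22.36]
```

{"name": "play_rows", "arguments": {
  "slide": [
    [0.4,0,3],
    [0.4,0,3],
    [0.5,0,3.5],
    [0.5,0,3.5],
    [0.5,0,3.5],
    [0.4,0,3],
    [0.4,0,2.9],
    [0,2,0],
    [0,2.5,0],
    [0,2,0],
    [0,1.6,0],
    [0,0,0]
  ],
  "yaw": [0,0,0,0,0,0,0,0,0,0,0,0],
  "grip": [1,1,1,1,1,1,1,1,1,1,1,1]
}}

```text
time: 18.5
tool_pos: [0.4778, 0.1631, 0.1058]
tool_rot: [-0.705, 0.705, 0.049, -0.054]
contact_force: [-1.2, 0.1, -4.8]
gripper_width: 0.422
```

Run:
```python
from h import *
plan([.4811,.1625,.061],8.4)
for n in("wrist","scene","top"):
    f=cams.grab_frame(n); im=f["image"][:,:,::-1]
    if n=="scene": im=cv2.resize(im[150:330,130:330],None,fx=3.3,fy=3.3)
    if n=="top": im=cv2.resize(im[130:290,120:290],None,fx=3.3,fy=3.3)
    cv2.imwrite(f"pics/{n}12.png",im)
```

```text
t 18.5 tcp [0.4778 0.1631 0.1058] tool y [-0.0071 -0.0012 -1.    ] yaw needed [ 0.01 -0.02 -0.41] slide cm [ 0.31  4.48 -0.11]
```

View pics/wrist12.png

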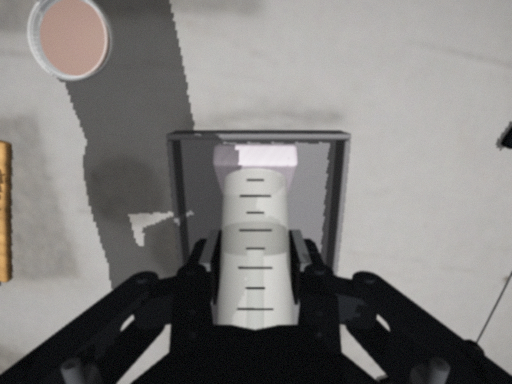

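View pics/scene12.png

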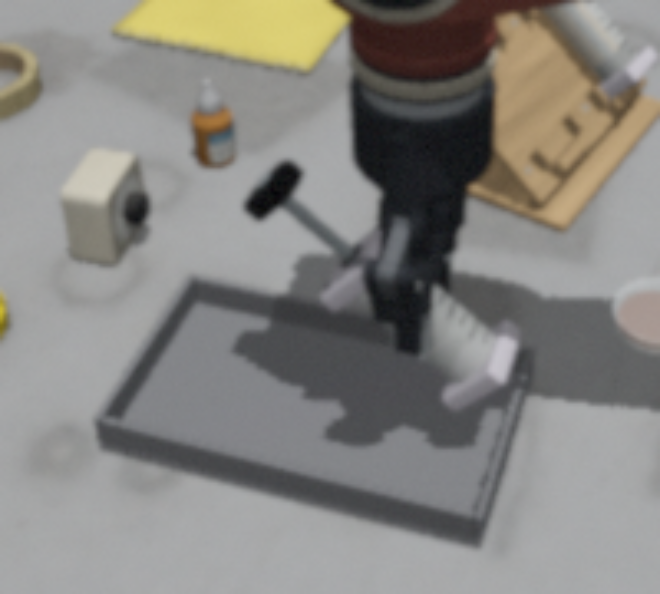

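View pics/top12.png

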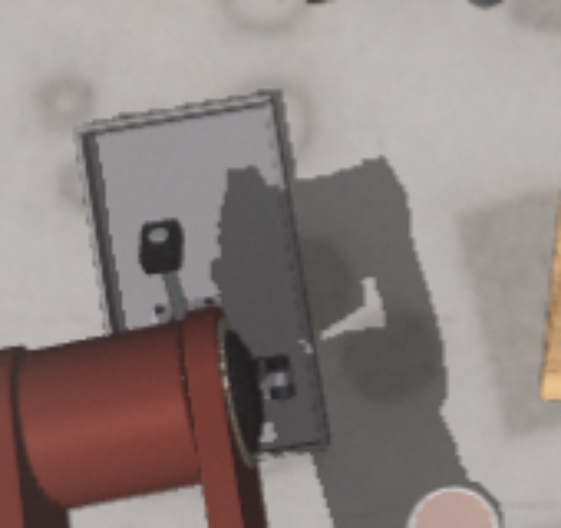

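{"name": "play_rows", "arguments": {
  "slide": [
    [0.4,1,0],
    [0.3,1.5,0],
    [0,1,0],
    [0,0.5,0],
    [0,0,0]
  ],
  "yaw": [0,0,0,0,0],
  "grip": [1,1,1,1,1]
}}

```text
time: 19.15
tool_pos: [0.486, 0.1643, 0.0677]
tool_rot: [-0.705, 0.705, 0.05, -0.053]
contact_force: [-0.3, -0.4, -3.7]
gripper_width: 0.426
```

{"name": "play_rows", "arguments": {
  "slide": [
    [0,0.3,0],
    [0,0.2,0],
    [0,0,0]
  ],
  "yaw": [0,0,0],
  "grip": [1,1,1]
}}

```text
time: 19.45
tool_pos: [0.4872, 0.1645, 0.0644]
tool_rot: [0.705, -0.705, -0.052, 0.052]
contact_force: [0.4, -0.0, -3.1]
gripper_width: 0.421
```

{"name": "play_rows", "arguments": {
  "slide": [
    [0,0.3,0],
    [0.2,0.2,0],
    [0.3,0.25,0],
    [0.3,0.25,0],
    [0,0,0]
  ],
  "yaw": [0,0,0,0,0],
  "grip": [1,1,1,1,1]
}}

```text
time: 19.95
tool_pos: [0.4965, 0.1659, 0.0554]
tool_rot: [0.705, -0.705, -0.052, 0.051]
contact_force: [-0.3, 0.0, 4.7]
gripper_width: 0.424
```

Run:
```python
from h import *
for n in("wrist","scene"):
    f=cams.grab_frame(n); im=f["image"][:,:,::-1]
    if n=="scene": im=cv2.resize(im[150:330,130:330],None,fx=3.3,fy=3.3)
    cv2.imwrite(f"pics/{n}13.png",im)
```

```text
(no output)
```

View pics/scene13.png

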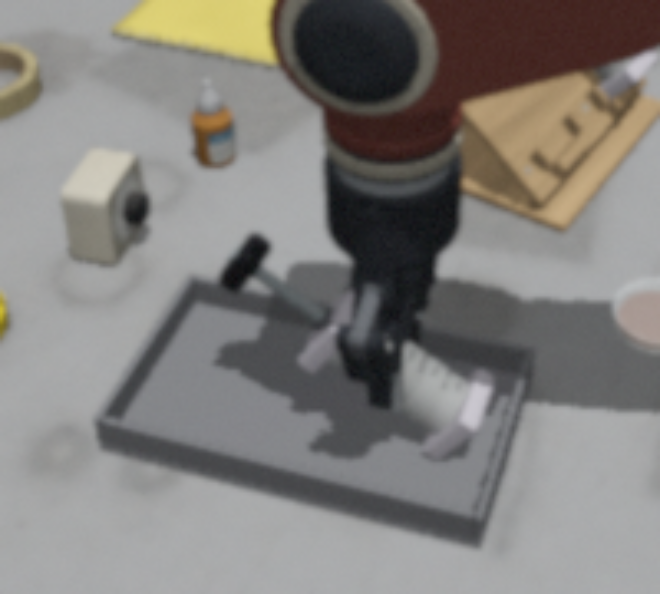

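{"name": "play_rows", "arguments": {
  "slide": [
    [0.28,0.25,0],
    [0.28,0.25,0],
    [0.26,0.28,0],
    [0.26,0.28,0],
    [0,0,0]
  ],
  "yaw": [0,0,0,0,0],
  "grip": [1,1,1,1,1]
}}

```text
time: 20.55
tool_pos: [0.509, 0.1678, 0.0458]
tool_rot: [0.706, -0.705, -0.054, 0.049]
contact_force: [3.6, 1.0, 4.9]
gripper_width: 0.424
```

{"name": "play_rows", "arguments": {
  "slide": [
    [0.24,0.28,0],
    [0.22,0.28,0],
    [0.2,0.28,0],
    [0,0,0]
  ],
  "yaw": [0,0,0,0],
  "grip": [1,1,1,1]
}}

```text
time: 20.95
tool_pos: [0.5159, 0.1688, 0.0377]
tool_rot: [0.706, -0.705, -0.054, 0.049]
contact_force: [3.7, 1.0, 6.2]
gripper_width: 0.424
```

Run:
```python
from h import *
for n in("wrist","scene"):
    f=cams.grab_frame(n); im=f["image"][:,:,::-1]
    if n=="scene": im=cv2.resize(im[150:330,130:330],None,fx=3.3,fy=3.3)
    cv2.imwrite(f"pics/{n}14.png",im)
```

```text
(no output)
```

View pics/scene14.png

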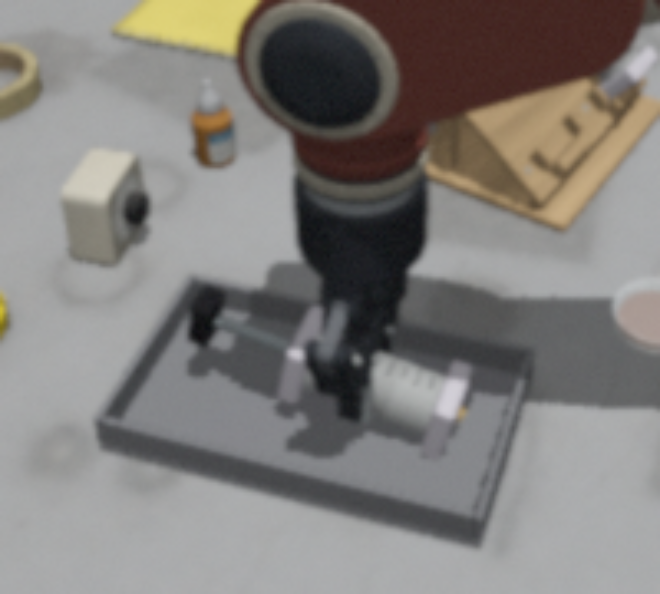

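{"name": "play_rows", "arguments": {
  "slide": [
    [0.05,0.3,0],
    [0.05,0.3,0],
    [0,0.2,0],
    [0,0,0]
  ],
  "yaw": [0,0,0,0],
  "grip": [1,1,1,1]
}}

```text
time: 21.45
tool_pos: [0.5176, 0.169, 0.0303]
tool_rot: [0.706, -0.705, -0.055, 0.048]
contact_force: [5.4, 0.8, 5.6]
gripper_width: 0.421
```

Run:
```python
from h import *
for n in("wrist","scene"):
    f=cams.grab_frame(n); im=f["image"][:,:,::-1]
    if n=="scene": im=cv2.resize(im[150:330,130:330],None,fx=3.3,fy=3.3)
    cv2.imwrite(f"pics/{n}15.png",im)
```

```text
(no output)
```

View pics/scene15.png

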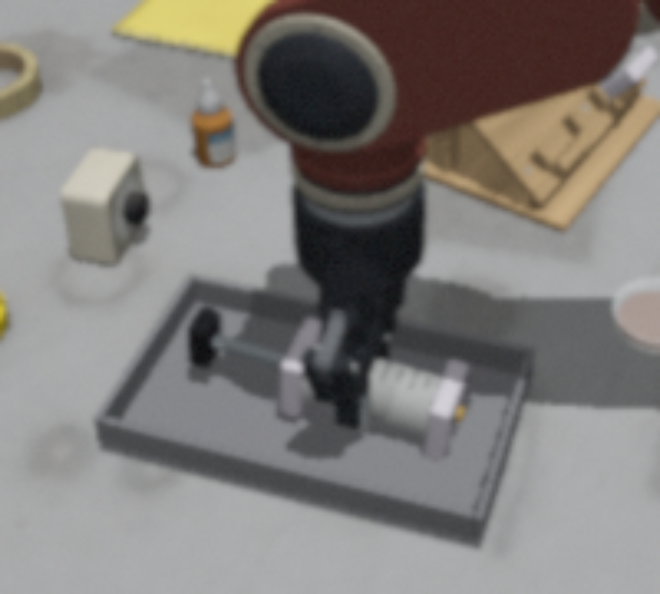

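Practically flat (handle at about (205,337), upper block just touching). I'll release and let it settle.

{"name": "play_rows", "arguments": {
  "slide": [
    [0,0.1,0],
    [0,0,0],
    [0,0,0],
    [0,0,0],
    [0,0,0],
    [0,-1,0],
    [0,-2,0],
    [0,-3,0],
    [0,-3,0],
    [0,-3,0],
    [0,-3,0],
    [0,0,0]
  ],
  "yaw": [0,0,0,0,0,0,0,0,0,0,0,0],
  "grip": [1,0.2,0,-0.2,-0.2,-0.2,-0.2,-0.2,-0.2,-0.2,-0.2,-0.2]
}}

```text
time: 22.75
tool_pos: [0.5162, 0.169, 0.1827]
tool_rot: [0.706, -0.705, -0.055, 0.048]
contact_force: [0.5, -1.4, 0.1]
gripper_width: 0.6
```

Run:
```python
from h import *
print(readout.state()["tool_pos"])
for n in("wrist","scene"):
    f=cams.grab_frame(n); im=f["image"][:,:,::-1]
    if n=="scene": im=cv2.resize(im[100:330,130:360],None,fx=2.6,fy=2.6)
    cv2.imwrite(f"pics/{n}16.png",im)
```

```text
[0.51619741 0.16898071 0.18265624]
```

View pics/scene16.png

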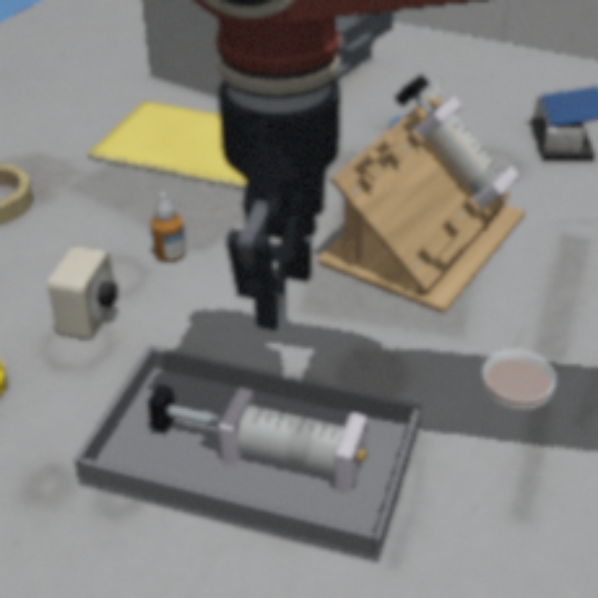

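View pics/wrist16.png

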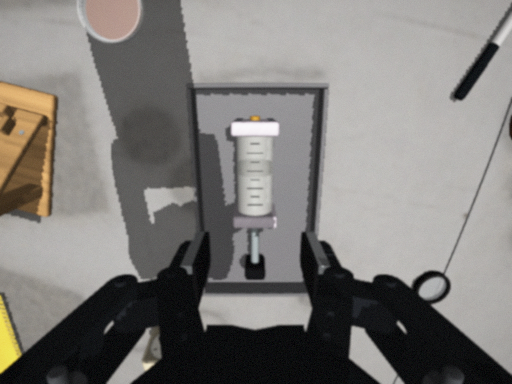

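Run:
```python
from h import *
s=readout.state();pose=(s["tool_pos"],s["tool_rot"])
f=cams.grab_frame("wrist"); im=f["image"]
cv2.imwrite("pics/w17.png",cv2.resize(im[100:300,190:330,::-1],None,fx=3.8,fy=3))
t=np.radians(8.4);R=np.array([[np.cos(t),np.sin(t)],[-np.sin(t),np.cos(t)]])
for n,uv,z in [("lower block far edge",(255,122.5),.051),("upper blk outer? bottom",(255,217),.051),("handle top near rod",(255,254),.046),("handle top far",(255,268),.046)]:
    p=onz(f,uv,z,pose); print(n,p.round(4),(R@(p[:2]-[.5434,.1717])).round(4))
```

```text
lower block far edge [0.4547 0.16   0.051 ] [-0.0894  0.0014]
upper blk outer? bottom [0.5476 0.1737 0.051 ] [0.0045 0.0013]
handle top near rod [0.593  0.1803 0.046 ] [0.0504 0.0013]
handle top far [0.6106 0.1829 0.046 ] [0.0681 0.0013]
```

View pics/w17.png

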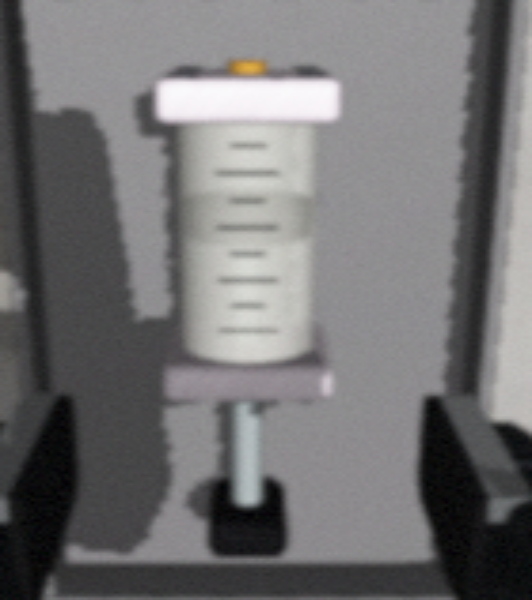

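Run:
```python
from h import *
s=readout.state();pose=(s["tool_pos"],s["tool_rot"])
f=cams.grab_frame("wrist")
t=np.radians(8.4);R=np.array([[np.cos(t),np.sin(t)],[-np.sin(t),np.cos(t)]])
g=lambda r,z:(R@(onz(f,(255,r),z,pose)[:2]-[.5434,.1717]))[0]
lo,lo2,up1,up2,hf,hb=g(126.7,.051),g(140,.051),g(221.7,.051),g(233.3,.051),g(285,.046),g(260,.010)
print(lo,lo2,up1,up2,"handle outer",hf,"inner(bottom)",hb,"rod",hf-up2-.041,hb-up2-.025)
```

```text
-0.08688393477256594 -0.0747352898265913 0.007815288115949618 0.020877897799657825 handle outer 0.08813804154853905 inner(bottom) 0.07791844613601656 rod 0.026260143748881228 0.032040548336358735
```

Run:
```python
from h import *
u,v,X,Z=rackframe()
f=cams.grab_frame("top"); im=f["image"].copy()
B=BR;H=B+X*.088
pts=[B+X*a+v*b+Z*.023 for a in(-55/1e3,-.041,.041,.055) for b in(-.023,.023)]+[H+X*.008+v*b+Z*c for b in(-.012,.012) for c in(.018,-.018)]
c=cv2.resize(im[175:270,270:400],None,fx=6,fy=6,interpolation=cv2.INTER_CUBIC)
for p in proj(f,pts): cv2.drawMarker(c,tuple(int(round(t)) for t in ((p+.5-[270,175])*6)),(255,0,0),cv2.MARKER_CROSS,8,1)
cv2.imwrite("pics/t18.png",c[:,:,::-1])
```

```text
(no output)
```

View pics/t18.png

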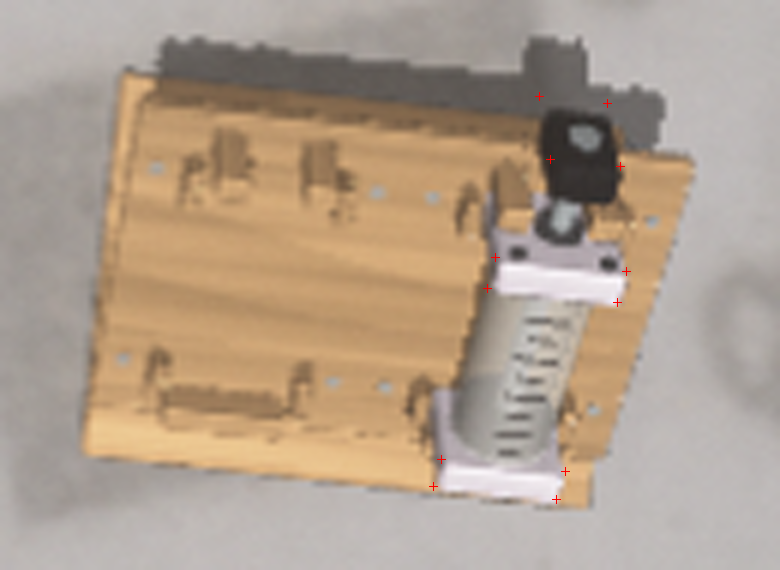

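Run:
```python
from h import *
workorder.job_done()
```

```text
the job is handed in; nothing more can be done
```

The job is handed in. The last pictures show both pistons where the task wants them; the hand-in itself reported no verdict.

- **Binding piston (nearer the tray):** its rod stuck after about 27 mm of travel at roughly 20 N. I lifted that piston out by the barrel and laid it flat in the grey tray. It lies underside down, with its barrel about 33 mm off the tray's middle, on the side away from the handle.
- **Sound piston:** its rod drew out about 49 mm more from its start to a firm stop, so about 55 mm in all. I then pushed it home until it stopped firmly at about 18 N. The last top view shows it still seated in its cradle with its rod home.
- **Bystanders:** the petri dish, timer and dropper bottle look untouched in the last scene picture. I did not measure their positions again.

**Disagreements:** two readings of the rod in the tray differ, 26 and 32 mm, both above the required 22 mm. The expected positions drawn on the top view sat about 1–2 pixels (2–4 mm) off the sound piston and its handle alike, so I put that down to calibration. I judged flatness by eye and did not measure the angle.

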